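Proof-pull a stud cast in a mortar cube

ROBOT

A 6-joint arm with a two-finger parallel gripper is mounted at the origin on a cart in front of the work surface, level with it; the furniture and walls round the work are solid. World frame = base frame: x ahead of the robot, y to its left, z up, the work surface at z = 0. Lengths are in m, angles in rad, forces in N, time in s.
With the tool pointing down it reaches from about 0.25 to 0.8 m from the base axis. Payload 3.9 kg.
Tool frame: the origin (TCP) lies midway between the tips of the shut fingers; the grasp point (between the pads) lies 19 mm behind it; z points along the fingers, y is the line along which they close (so a half turn about z gives the same grasp; the last joint's range is limited). The gripper opens to 85 mm and grips with 20 to 120 N. Pads are 22 mm wide; open, the fingers measure 114 mm over their backs; the gripper's body (76 mm by 85 mm) begins 54 mm behind the grasp point. The pads swing forward as they close: fully open they stand 13 mm farther back than shut.
Start: joints at [0, 0.26, -0.138, 1.173, 0, 1.571], TCP at [0.525, -0, 0.231] pointing down, gripper open.
Joint ranges: [-2.78, 2.78], [-0.83, 1.72], [-1.28, 1.37], [-1.9, 2.12], [-1.57, 1.48], [-3.14, 3.14]. Speed limits (rad/s): [2.57, 2.57, 3.14, 3.14, 3.14, 3.14].

INTERFACE

Orientations are given as a unit quaternion [x, y, z, w].
In Python, from plant import arm gives the robot as it stands. The module is installed in compiled form; this text tells all that it offers.
- The arm moves only by the shell command python3 -m crank 'ROWS'. ROWS is JSON, a list of rows, each a list of 7 numbers: the shift along the tool's x, y, z in m, then the turn, a rotation vector about the tool's x, y, z in rad, then the opening, from -1 (shut) to 1 (fully open), so that 0 is half open. In form: [[tx, ty, tz, rx, ry, rz, grip], ...]. A call has 1 to 12 rows; each row shifts and turns the commanded pose from where the row before left it, along the tool's axes as they then stand; what a row does not reach is not made up. A row lasts 1/8 s, in which the tool goes at most 62.5 mm and 10.7 degrees, less where a joint would pass 70% of its speed; a pose out of reach is approached as far as the arm can. A call with a gripper value outside its range is refused whole. The fingers move at their own pace and stop on an object; the grip force is fixed at half the most. Time passes only in rows, so rows that do not move let the fingers close. It gives the time, the measured TCP pose, the force, the opening and the grip force at its end, in the units of the state.
- arm.sense(): the state, without advancing time (a new reading comes with each control period).
- arm.camera(name): name is "scene" or "side" or "wrist"; returns a dict with "frame" (420x560x3 uint8, blue, green, red), "range_z" (420x560 float32, m along the optical axis (not along the pixel's ray), 0 where there is no reading), "intrinsics" (3x3 intrinsics, pixels), "extrinsics" (4x4, takes a point from world to camera coordinates). Camera axes: x right, y down, z forward; pixel columns grow to the right and rows downward; lengths in m; the calibration is good to about 2 mm. A picture is of the moment at which its call begins.
- arm.hand_in(): hands the job in; it is judged then, once.
The state is a dict: "time": time; "joints": joint angles; "joint_vel": joint speeds; "joint_torque": joint torques, N m; "tcp_pos": TCP position; "tool_rot": TCP orientation; "force": force on the tool from outside, world axes, zero at the start; "wrist_torque": the same for the moment, N m; "width": finger opening in m; "grasp_force": force on a finger pad.
Only numpy, scipy, OpenCV 4.12 (cv2) and the standard library are available. Lean on these libraries where they do the work, as an engineer would, in place of code of your own. Each camera call takes 0.05 s, during which the arm holds its last target. There are 200 camera calls.

TASK

Give the stud in the clamped mortar cube its proof pull. Lay the spring puller in the rig, its barrel down in the green raised rest and its slotted claw over the stud's neck behind the button head, and let go of it; then take the black handle and draw the rod out along the rig, against the stud, until the barrel's mouth stands half-way across the red band, never as far as the black ring that follows it. Finish like that, still holding the handle at the mark, and leave the timer, pot, calculator and spare cube where they are.

Things in the scene. Friction and masses are not known exactly. Their poses are not given: they have to be found in the camera images.
- rig: Fixed rig: steel base 290x80x10 mm, at its -x end a grey 70 mm mortar cube between green plates (82 mm high; jaws with a 44 mm gap before the cube reach x = -13 mm). Origin on the bench under the stud's axis, z up, x along the stud from cube to rest = pull direction. On this line: neck at x = -4, rest at x = 129, base ends at x = 152 mm.
- stud: Steel stud fixed in the cube, level along the rig's x, axis 45 mm above the bench: neck 8 mm diameter, free from the jaws (rig x = -13 mm) to the button head, 22 mm diameter, 6 mm thick (rig x = 9 to 15 mm). Origin on the axis at rig x = 0; axes as the rig.
- neck (a point): Point on the stud's axis, 45 mm above the bench, in the neck, 13 mm behind the near face of the button head (towards the cube). Put the claw's point here (up to 9 mm either way along the stud will do).
- rest (a point): Middle of the flat bed of the green raised rest, 31 mm above the bench; the barrel's underside lies on it. Bed 18 mm long (rig x), 31 mm wide between two cheeks that flare outwards above, tops 56 mm above the bench.
- puller: Loose spring puller, 0.3 to 0.5 kg, 209 mm long: square barrel 120 x 28 x 28 mm. Origin at the barrel's centre, x along the axis from claw to handle, z up; it starts right way up on the bench. Mouth at x = 60 mm. Grasp the barrel across y near its centre. In place: x along the rig's x, origin 45 mm above the bench and 85 mm (75 to 95) along rig x from the rig's origin.
- claw (a point): Claw centre on the puller's axis, 89 mm before the barrel's centre: plate 6 mm thick, 26 mm wide, legs to 12 mm below the axis, slot 16 mm wide, open downwards, its closed top 5.5 mm above the axis. It drops over the neck; a bridge over the top (17 mm above the axis) joins it to the barrel, with 26 mm of open space between for the button head.
- handle: Black ribbed handle on the rod's end: 18 mm diameter, 42 mm long along the puller's x, yellow flange 26 mm diameter at the far end, collar 22 mm at the near end. Origin at its centre on the axis, at x = 93 mm of the puller plus the draw; axes as the puller. Grasp across y.
- draw (a joint): How far the rod is out, m: 0 in, 0.058 the stop. The spring pulls back with 2 N plus 200 N/m: 10 N at 0.040, where the middle of the 8 mm wide red band is at the barrel's mouth (edges 0.036, 0.044). Black rings reach the mouth at 0.010, 0.020, 0.030, 0.050. When the handle is pulled the puller first slides until the claw meets the head (0 to 20 mm), then the rod draws.
- timer: White bench timer, 62 x 66 x 19 mm, origin under its centre. Leave alone.
- pot: White sample pot with a green lid, 46 mm diameter, 50 mm high, origin under its centre. Leave alone.
- calculator: Dark calculator, 125 x 72 x 16 mm, origin under its centre. Leave alone.
- spare_cube: Second mortar cube, 70 mm, with a stud standing out of its top (to 110 mm high), origin under its centre. Leave alone.

How it is judged:
On the way:
1. the puller lies in the rest with its claw over the stud's neck behind the head, rod in, let go (x of puller in the frame of rig between 0.07 and 0.098 m and y of puller in the frame of rig between -0.006 and 0.006 m and y of claw in the frame of rig between -0.007 and 0.007 m and z of claw in the frame of rig below 0.048 m and z of puller in the frame of rig below 0.049 m and angle between puller's own z axis and vertical below 0.15 rad and value of joint draw below 0.006 m and linear speed of puller below 0.02 m/s and contact force between the fingers and puller below 0.2 N), for 0.2 s.
At the end, for the whole second after the job is handed in: The rod is drawn 40 mm (35 to 45: the red band at the mouth) and kept there by the fingers on the handle (over 3 N), the claw pulls on the stud with over 3 N, and the barrel still lies in line in the rest (within 7 mm sideways, 9 mm in height, 0.1 rad), at rest (value of joint draw between 0.035 and 0.045 m and contact force between the fingers and handle above 3 N and contact force between puller and stud above 3 N and x of puller in the frame of rig between 0.088 and 0.1 m and y of puller in the frame of rig between -0.007 and 0.007 m and z of puller in the frame of rig between 0.038 and 0.054 m and angle between the x axis of puller and the x axis of rig, either way round below 0.1 rad and linear speed of puller below 0.02 m/s); the arm keeps its last pose, push and grip.
It fails at once if the rod is drawn past 50 mm (stud overloaded) (value of joint draw above 0.05 m).
It fails at once if the timer, pot, calculator or spare cube is shifted by more than 30 mm (distance of any of timer, pot, calculator, spare_cube from where it was at the start of the episode above 0.03 m).
It also fails if it takes over 64 s, if anything falls off the work surface, if the arm or the gripper's body presses on something with over 40 N, if the wrist force passes 120 N, or if a joint passes its speed limit or range.

## Working session

There is one attempt and no reset: what is moved stays moved. The work goes in short steps, Python scripts to look and compute and a shell command to move; the robot and the scene stay as the last step left them, time stands still between calls to the robot, and variables do not carry over. Pictures are saved under pics/ and viewed, at most 10 in all, crops included, and the job is handed in when it is done.

```bash
mkdir -p pics; cat > h.py <<'E'
import numpy as np, cv2
from plant import arm
def shot(n,fn=None):
    c=arm.camera(n)
    if fn: cv2.imwrite('pics/'+fn,c['frame'])
    return c
def cloud(c):
    z=c['range_z'].astype(float);K=c['intrinsics'];E=np.array(c['extrinsics'])
    v,u=np.mgrid[:z.shape[0],:z.shape[1]]
    P=np.stack([(u-K[0][2])/K[0][0]*z,(v-K[1][2])/K[1][1]*z,z],-1)
    W=(P-E[:3,3])@E[:3,:3]
    W[z==0]=np.nan
    return W
E
python3 - <<'E'
from h import *
s=arm.sense();print(s)
a=shot('scene');b=shot('side')
np.savez('s0.npz',f=a['frame'],W=cloud(a));np.savez('s1.npz',f=b['frame'],W=cloud(b))
cv2.imwrite('pics/a.png',a['frame']);cv2.imwrite('pics/b.png',b['frame'])
E
```

```text
{'time': 0.0, 'joints': array([ 2.43805556e-05,  2.60697331e-01, -1.39388575e-01,  1.17268750e+00,
       -1.07245121e-05,  1.57079932e+00]), 'joint_vel': array([ 2.82260489e-04, -5.61767689e-05, -4.21367675e-05, -4.43791830e-04,
       -2.22501421e-04, -7.41781960e-04]), 'joint_torque': array([-3.22425103e-04, -4.05677426e+01,  2.53926122e+01,  1.89446745e-02,
       -4.02533055e-05,  2.61086342e-05]), 'tcp_pos': array([5.24314926e-01, 9.34695555e-06, 2.30450537e-01]), 'tool_rot': array([ 7.07098870e-01,  7.07114001e-01, -7.02802682e-04, -6.95200176e-04]), 'force': array([-0.19681423, -1.21265421, -0.63126214]), 'wrist_torque': array([ 0.02441234,  0.06773534, -0.002115  ]), 'grasp_force': 0.0, 'width': 0.08521307100436833}
```

View pics/a.png

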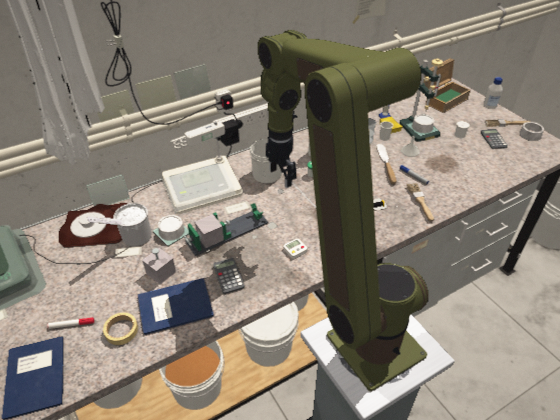

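View pics/b.png

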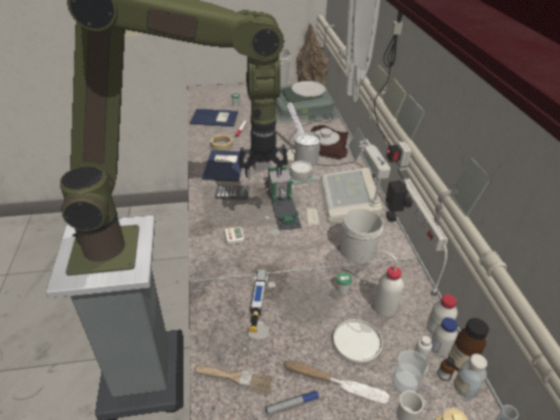

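The scene view shows the rig at (190–265, 205–250), with the cube at its left end, the rest at about (258,213), the timer at (295,247) and the calculator at (230,275). The side view shows the puller at (262,272)–(253,330), yellow flange nearest the camera, and the rest at (289,215).

```bash
python3 - <<'E'
from h import *
a=np.load('s0.npz');b=np.load('s1.npz')
def pc(n,d,box,zr):
    W=d['W'];m=np.zeros(W.shape[:2],bool);x0,y0,x1,y1=box;m[y0:y1,x0:x1]=1
    m&=(W[...,2]>zr[0])&(W[...,2]<zr[1]);P=W[m]
    if len(P)<5:print(n,len(P));return
    r=cv2.minAreaRect(P[:,:2].astype(np.float32)*1000)
    print(n,len(P),'med',np.median(P,0).round(3),'min',P.min(0).round(3),'max',P.max(0).round(3),'rect',np.round(r[0]),np.round(r[1]),round(r[2],1))
    return P
pc('puller side',b,(240,262,275,340),(.012,.06))
pc('puller barrel',b,(240,262,275,340),(.022,.05))
pc('rig base scene',a,(180,200,275,255),(.004,.015))
pc('rig all scene',a,(180,200,275,255),(.03,.12))
pc('cube',a,(188,200,232,255),(.06,.09))
pc('rest',a,(245,200,272,230),(.03,.07))
pc('rest side',b,(270,200,305,235),(.03,.07))
pc('rig side',b,(262,160,305,235),(.004,.1))
pc('timer',a,(280,235,312,262),(.01,.03))
pc('calc',a,(215,260,248,295),(.008,.03))
# yellow flange and green masks, side
h=cv2.cvtColor(b['f'],cv2.COLOR_BGR2HSV)
for n,lo,hi,bx in(('yel',(18,120,90),(35,255,255),(240,310,270,340)),('grn',(60,80,20),(90,255,255),(262,160,305,235)),('blue',(95,80,60),(125,255,255),(240,262,275,340))):
    m=cv2.inRange(h,lo,hi);k=np.zeros_like(m);k[bx[1]:bx[3],bx[0]:bx[2]]=1
    v,u=np.nonzero(m*k);print(n,len(u),u.mean(),v.mean(),np.nanmedian(b['W'][v,u],0).round(3),np.nanmin(b['W'][v,u],0).round(3),np.nanmax(b['W'][v,u],0).round(3))
crop=lambda f,x0,y0,x1,y1,s:cv2.resize(f[y0:y1,x0:x1],None,fx=s,fy=s,interpolation=cv2.INTER_CUBIC)
A=crop(a['f'],180,190,280,290,4);B=crop(b['f'],210,160,310,260,4)
C=crop(b['f'],210,250,310,350,4)
cv2.imwrite('pics/c.png',cv2.resize(np.hstack([A,B,C])[:,:],(0,0),fx=.66,fy=.66))
E
```

```text
puller side 541 med [ 0.469 -0.297  0.027] min [ 0.433 -0.399  0.012] max [ 0.508 -0.188  0.036] rect [ 469. -291.] [216.  28.] 75.9
puller barrel 429 med [ 0.472 -0.281  0.028] min [ 0.436 -0.399  0.022] max [ 0.507 -0.188  0.036] rect [ 469. -292.] [214.  28.] 75.7
rig base scene 1008 med [0.612 0.127 0.008] min [ 0.46  -0.038  0.004] max [0.788 0.339 0.015] rect [643. 154.] [338. 270.] 60.2
rig all scene 1125 med [0.611 0.238 0.058] min [0.573 0.032 0.03 ] max [0.815 0.316 0.087] rect [698. 177.] [239. 285.] 2.1
cube 542 med [0.607 0.237 0.078] min [0.575 0.182 0.06 ] max [0.656 0.293 0.087] rect [614. 239.] [ 77. 110.] 3.7
rest 71 med [0.635 0.043 0.043] min [0.59  0.032 0.03 ] max [0.652 0.052 0.06 ] rect [621.  42.] [62. 20.] 1.1
rest side 75 med [0.622 0.034 0.043] min [0.591 0.024 0.03 ] max [0.651 0.048 0.057] rect [621.  36.] [59. 23.] 4.3
rig side 1808 med [0.622 0.186 0.024] min [ 0.524 -0.016  0.004] max [0.747 0.437 0.087] rect [625. 217.] [464. 172.] 79.0
timer 269 med [0.422 0.005 0.016] min [ 0.391 -0.031  0.01 ] max [0.456 0.038 0.024] rect [423.   3.] [65. 68.] 2.2
calc 617 med [0.438 0.25  0.013] min [0.369 0.206 0.008] max [0.502 0.294 0.022] rect [436. 250.] [ 72. 128.] 79.2
yel 44 252.95454545454547 326.3636363636364 [ 0.444 -0.391  0.021] [ 0.433 -0.397  0.004] [ 0.464 -0.336  0.03 ]
grn 40 283.55 206.45 [0.612 0.039 0.032] [0.582 0.024 0.027] [0.641 0.279 0.085]
blue 79 257.873417721519 293.0 [ 0.471 -0.275  0.028] [ 0.46  -0.305  0.023] [ 0.483 -0.252  0.032]
```

View pics/c.png

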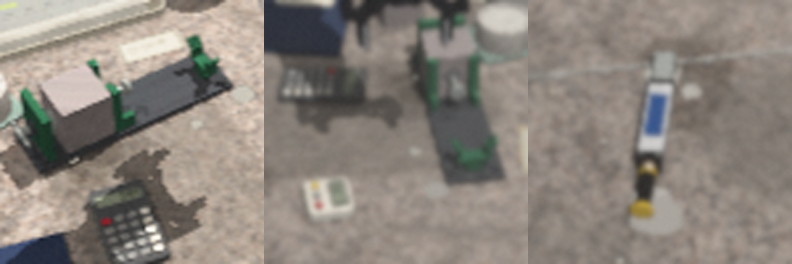

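Close-up: the rig points almost along world −y, and the puller lies label-up at about (0.472, −0.279), heading about −104°. Next I'll look at the rig from above with the wrist camera.

```bash
python3 -m crank '[[0.05,0.035,-0.03,0,0,0,1],[0.05,0.035,-0.03,0,0,0,1],[0,0,0,0,0,0,1],[0,0,0,0,0,0,1]]'; python3 - <<'E'
from h import *
a=shot('wrist','w1.png');np.savez('w1.npz',f=a['frame'],W=cloud(a))
print(np.round(a['extrinsics'],3),a['intrinsics'])
E
```

```text
time: 0.6
tcp_pos: [0.5887, 0.0919, 0.2855]
tool_rot: [0.707, 0.707, -0.001, -0.0]
force: [-0.4, 0.4, 0.1]
width: 0.0857
grasp_force: 0.0
[[ 1.     0.001 -0.002 -0.589]
 [ 0.002 -0.952  0.305  0.03 ]
 [-0.002 -0.305 -0.952  0.46 ]
 [ 0.     0.     0.     1.   ]] [[320.92605313   0.         284.79932   ]
 [  0.         320.92605313 204.0705338 ]
 [  0.           0.           1.        ]]
```

View pics/w1.png

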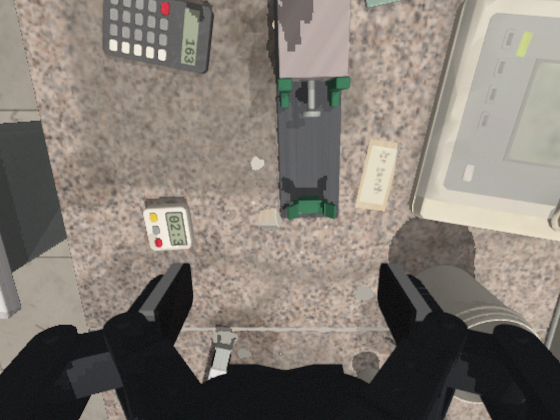

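The wrist view shows the stud head at about (312,113) and its neck above that at about (310,90). The jaws are at (285,92) and (340,88), the rest at about (312,209), and the dark base spans columns 279–341 with its end at row 217.

```bash
cat >> h.py <<'E'
def ray(c,u,v,h):
    K=np.array(c['intrinsics']);E=np.array(c['extrinsics']);R=E[:3,:3];o=-R.T@E[:3,3]
    d=R.T@np.linalg.solve(K,[u,v,1.]);return o+d*(h-o[2])/d[2]
E
python3 - <<'E'
from h import *
c=shot('wrist');f=c['frame'];W=cloud(c);h=cv2.cvtColor(f,cv2.COLOR_BGR2HSV)
g=cv2.inRange(h,(60,90,25),(90,255,255));k=np.zeros_like(g);k[60:225,270:360]=1;g*=k
n,l,s,ce=cv2.connectedComponentsWithStats(g)
for i in range(1,n):
    if s[i][4]>30:
        v,u=np.nonzero(l==i);P=W[v,u];print(s[i],ce[i].round(1),np.nanmedian(P,0).round(4),np.nanmin(P,0).round(3),np.nanmax(P,0).round(3))
# base edges: pixels with z .006-.014
L=[]
for r in range(125,200,5):
    z=W[r,265:360,2];u=265+np.nonzero((z>.005)&(z<.02)&(f[r,265:360].max(1)<95))[0]
    p,q=ray(c,u.min()-.5,r,.01),ray(c,u.max()+.5,r,.01);L.append([p[0],p[1],q[0],q[1],(p[0]+q[0])/2])
L=np.array(L);print(L[::3].round(4));print('mid fit x=a*y+b',np.polyfit((L[:,1]+L[:,3])/2,L[:,4],1),np.median(L[:,4]))
m=(W[...,2]>.037)&(W[...,2]<.062);m[:75]=0;m[125:]=0;m[:,:297]=0;m[:,328:]=0
for r in range(78,122,3):
    u=np.nonzero(m[r])[0]
    if len(u):print(r,u.min(),u.max(),np.round(ray(c,u.mean(),r,.045)[:2],4),W[r,u,2].max().round(3))
E
```

```text
[328  76  22  30 399] [337.5  88.1] [0.6455 0.1842 0.0634] [0.64  0.165 0.017] [0.654 0.194 0.084]
[278  78  14  29 302] [284.6  89.9] [0.5888 0.1823 0.0806] [0.582 0.164 0.017] [0.595 0.192 0.083]
[288 196  49  23 733] [311.8 206.5] [0.6231 0.0422 0.0319] [0.593 0.03  0.008] [0.652 0.05  0.057]
[[0.5805 0.1409 0.6109 0.1409 0.5957]
 [0.5804 0.1221 0.592  0.1221 0.5862]
 [0.5816 0.1028 0.5933 0.1028 0.5875]
 [0.5802 0.083  0.5921 0.083  0.5861]
 [0.5814 0.0625 0.6605 0.0626 0.621 ]]
mid fit x=a*y+b [-0.38283221  0.6332636 ] 0.586830554552318
78 307 327 [0.6254 0.1941] 0.061
81 308 314 [0.6178 0.191 ] 0.049
84 308 314 [0.6179 0.1879] 0.05
87 308 314 [0.618  0.1847] 0.05
90 308 314 [0.618  0.1816] 0.05
93 308 314 [0.6181 0.1784] 0.05
96 308 314 [0.6182 0.1752] 0.048
99 308 314 [0.6183 0.1719] 0.048
102 308 314 [0.6184 0.1687] 0.051
105 308 314 [0.6184 0.1654] 0.05
108 308 314 [0.6185 0.1622] 0.05
111 302 320 [0.6186 0.1589] 0.056
114 302 320 [0.6187 0.1556] 0.056
```

```bash
python3 -m crank '[[-0.056,-0.0146,0.012,0,0,0,1],[-0.056,-0.0146,0.012,0,0,0,1],[-0.056,-0.0146,0.012,0,0,0,1],[-0.056,-0.0146,0.012,0,0,0,1],[-0.056,-0.0146,0.012,0,0,0,1],[-0.056,-0.0146,0.012,0,0,0,1],[-0.056,-0.0146,0.012,0,0,0,1],[-0.056,-0.0146,0.012,0,0,0,1],[0,0,0,0,0,0.124,1],[0,0,0,0,0,0.124,1],[0,0,0,0,0,0,1],[0,0,0,0,0,0,1]]'; python3 - <<'E'
from h import *
c=shot('wrist','w2.png');W=cloud(c);np.savez('w2.npz',f=c['frame'],W=W)
m=(W[...,2]>.014)&(W[...,2]<.05)&(abs(W[...,0]-.47)<.08)&(W[...,1]>-.43)&(W[...,1]<-.15)
P=W[m];r=cv2.minAreaRect(P[:,:2].astype(np.float32)*1000);print(len(P),r,P.min(0),P.max(0))
E
```

```text
time: 2.2
tcp_pos: [0.4717, -0.356, 0.1903]
tool_rot: [0.789, 0.615, -0.0, -0.0]
force: [0.1, 0.4, 0.3]
width: 0.0851
grasp_force: 0.0
5972 ((468.1834716796875, -295.1965637207031), (200.0958251953125, 27.822425842285156), 75.73513793945312) [ 0.43235598 -0.39483936  0.01405134] [ 0.50319983 -0.19610882  0.0332455 ]
```

View pics/w2.png

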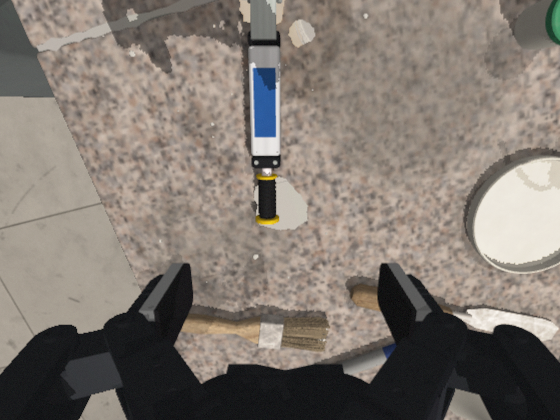

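The wrist view shows the barrel from (264,32) to (266,167), the handle at (267,200) and the flange at (267,220). It is nearly aligned with the tool.

```bash
python3 - <<'E'
from h import *
c=shot('wrist');W=cloud(c);s=arm.sense()
M=[]
for r in range(50,162,8):
    u=np.nonzero((W[r,230:300,2]>.018)&(W[r,230:300,2]<.045))[0]+230
    M.append(ray(c,(u.min()+u.max())/2,r,.028)[:2])
M=np.array(M);vx,vy,x0,y0=cv2.fitLine(M.astype(np.float32),2,0,1,1).ravel();print('axis yaw',np.degrees(np.arctan2(-abs(vy),-vx*np.sign(vy))))
A=ray(c,264,33,.028);B=ray(c,266,167,.028);F=ray(c,267,221,.027);print('rear',A,'mouth',B,'len',np.hypot(*(A-B)[:2]),'flange',F)
d=(B-A)[:2]/np.hypot(*(B-A)[:2]);C=B[:2]-d*.06;print('centre',C,'fromflange',F[:2]-d*.115)
t=s['tcp_pos'];R=__import__('scipy.spatial.transform',fromlist=['Rotation']).Rotation.from_quat(s['tool_rot']).as_matrix()
print(t,'tool shift',(R.T@(np.r_[C,.003]-t)).round(4))
E
```

```text
axis yaw -104.50065
rear [ 0.48832954 -0.22195906  0.028     ] mouth [ 0.45979804 -0.33397208  0.028     ] len 0.11558963881538128 flange [ 0.44615356 -0.38809864  0.027     ]
centre [ 0.4746081  -0.27582862] fromflange [ 0.47453951 -0.27665701]
[ 0.47221463 -0.35589579  0.19048927] tool shift [ 0.0782 -0.0172  0.1875]
```

```bash
python3 -m crank '[[0.039,-0.0085,0,0,0,0,1],[0.039,-0.0085,0,0,0,0,1],[0,0,0.05,0,0,0,1],[0,0,0.05,0,0,0,1],[0,0,0.045,0,0,0,1],[0,0,0.03,0,0,0,1],[0,0,0.0125,0,0,0,1],[0,0,0,0,0,0,1],[0,0,0,0,0,0,-1],[0,0,0,0,0,0,-1],[0,0,0,0,0,0,-1],[0,0,0,0,0,0,-1]]'; python3 -m crank '[[0,0,0,0,0,0,-1],[0,0,-0.03,0,0,0,-1],[0,0,-0.05,0,0,0,-1],[0,0,-0.05,0,0,0,-1],[0,0,-0.05,0,0,0,-1],[0,0,0,0,0,0,-1]]'
```

```text
time: 3.8
tcp_pos: [0.4751, -0.2765, 0.0038]
tool_rot: [0.789, 0.614, -0.0, 0.0]
force: [-2.4, 1.3, 5.7]
width: 0.0266
grasp_force: 62.0
time: 4.55
tcp_pos: [0.4778, -0.2778, 0.1871]
tool_rot: [0.789, 0.614, 0.002, 0.004]
force: [1.1, 0.6, -4.2]
width: 0.0269
grasp_force: 61.0
```

```bash
python3 -m crank '[[0,0,0,0,0,-0.0945,-1],[0,0,0,0,0,-0.0945,-1],[0,0,0,0,0,-0.094,-1],[0.051,0.022,0,0,0,0,-1],[0.051,0.022,0,0,0,0,-1],[0.051,0.022,0,0,0,0,-1],[0.051,0.022,0,0,0,0,-1],[0.051,0.022,0,0,0,0,-1],[0.051,0.022,0,0,0,0,-1],[0.051,0.022,0,0,0,0,-1],[0,0,0,0,0,0,-1],[0,0,0,0,0,0,-1]]'; python3 - <<'E'
from h import *
a=shot('wrist');b=shot('side');W=cloud(a);np.savez('w3.npz',f=a['frame'],W=W)
S=cv2.resize(b['frame'][140:270,230:360],(420,420))
cv2.imwrite('pics/d.png',cv2.resize(np.hstack([a['frame'],S]),None,fx=.8,fy=.8))
E
```

```text
time: 6.05
tcp_pos: [0.6151, 0.0858, 0.1808]
tool_rot: [0.694, 0.72, -0.002, -0.001]
force: [0.4, -0.5, -4.1]
width: 0.0269
grasp_force: 60.8
```

View pics/d.png

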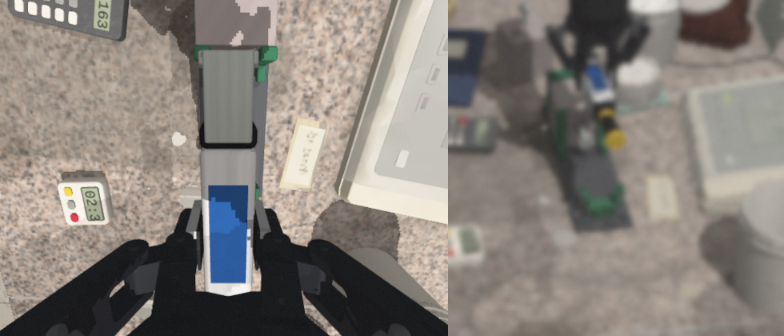

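The wrist view shows the puller held straight. The grey bridge covers full-image rows 60–180 and the blue label is at about (285,290). I'll measure its pose in the hand.

```bash
cat > pose.py <<'E'
from h import *
from scipy.spatial.transform import Rotation as Ro
c=shot('wrist');s=arm.sense();W=cloud(c);t=s['tcp_pos']
O=np.array([.6184,.169]);a=np.radians(-88.3);d=np.array([np.cos(a),np.sin(a)]);n=np.array([-d[1],d[0]])
M=[]
for r in range(30,345,6):
    q=W[r,225:345,2];ok=(abs(q-t[2]-.024)<.012);u=np.nonzero(ok)[0]+225
    if len(u)<20:continue
    z=np.median(W[r,u,2]);p=ray(c,(u.min()+u.max())/2,r,z);w=ray(c,u.max()+.5,r,z)-ray(c,u.min()-.5,r,z);M.append([r,*p,np.hypot(*w[:2])])
M=np.array(M);print(M[[0,1,2,3,8,15,-10,-1]].round(4))
k=(M[:,4]>.022)&(M[:,4]<.032);L=M[k]
vx,vy,x0,y0=cv2.fitLine(L[:,1:3].astype(np.float32),2,0,1,1).ravel()
if vy>0:vx,vy=-vx,-vy
print('puller yaw',np.degrees(np.arctan2(vy,vx)),'tilt dz/dy',np.polyfit(L[:,2],L[:,3],1)[0])
print('front end rig xy',(M[0,1:3]-O)@d,[(np.array(q)-O)@n for q in M[[0,3,15,-1],1:3]])
print('tcp',t,'tcp rig',(t[:2]-O)@d,(t[:2]-O)@n,Ro.from_quat(s['tool_rot']).as_matrix().round(3).tolist(),s['force'].round(1))
E
python3 pose.py
```

```text
[[6.600e+01 6.134e-01 1.740e-01 2.082e-01 2.530e-02]
 [7.200e+01 6.135e-01 1.722e-01 2.081e-01 2.550e-02]
 [7.800e+01 6.135e-01 1.703e-01 2.082e-01 2.560e-02]
 [8.400e+01 6.136e-01 1.684e-01 2.083e-01 2.170e-02]
 [1.140e+02 6.139e-01 1.586e-01 2.083e-01 2.160e-02]
 [1.560e+02 6.144e-01 1.440e-01 2.083e-01 2.390e-02]
 [2.880e+02 6.163e-01 8.800e-02 2.061e-01 5.050e-02]
 [3.420e+02 6.173e-01 5.980e-02 2.056e-01 2.700e-02]]
puller yaw -88.089 tilt dz/dy 0.024539937050658416
front end rig xy -0.00515077176494006 [np.float64(-0.004860921416676487), np.float64(-0.0048353050593339525), np.float64(-0.004726244742268724), np.float64(-0.004360554659328704)]
tcp [0.61568625 0.08457765 0.1821661 ] tcp rig 0.0843046864567355 -0.005217048111290197 [[-0.033, 0.999, -0.002], [0.999, 0.033, -0.0], [-0.0, -0.002, -1.0]] [-0.5  0.5 -3.3]
```

```bash
python3 -m crank '[[0,0.005,0.04,0,0,0,-1],[0,0,0.04,0,0,0,-1],[0,0,0.025,0,0,0,-1],[0,0,0,0,0,0,-1],[0,0,0,0,0,0,-1]]'; python3 pose.py;python3 - <<'E'
from h import *
a=shot('side');b=shot('scene')
S=cv2.resize(a['frame'][150:240,240:330],(540,540));T=cv2.resize(b['frame'][190:260,180:280],(772,540))
cv2.imwrite('pics/e.png',cv2.resize(np.hstack([S,T]),None,fx=.6,fy=.6))
E
```

```text
time: 6.82
tcp_pos: [0.6224, 0.0854, 0.0792]
tool_rot: [0.695, 0.719, 0.001, 0.001]
force: [-0.1, -0.4, -2.6]
width: 0.0267
grasp_force: 60.6
[[6.600e+01 6.203e-01 1.746e-01 1.057e-01 2.530e-02]
 [7.200e+01 6.203e-01 1.728e-01 1.057e-01 2.550e-02]
 [7.800e+01 6.204e-01 1.709e-01 1.056e-01 2.560e-02]
 [8.400e+01 6.204e-01 1.690e-01 1.059e-01 2.160e-02]
 [1.140e+02 6.208e-01 1.592e-01 1.060e-01 2.150e-02]
 [1.560e+02 6.213e-01 1.446e-01 1.057e-01 2.390e-02]
 [2.880e+02 6.232e-01 8.860e-02 1.035e-01 5.060e-02]
 [3.420e+02 6.242e-01 6.040e-02 1.029e-01 2.700e-02]]
puller yaw -88.0517 tilt dz/dy 0.027278801981964227
front end rig xy -0.005581613765210071 [np.float64(0.002021724156132445), np.float64(0.002046998518160317), np.float64(0.0021569881851297157), np.float64(0.0025381009142581993)]
tcp [0.62291313 0.08564936 0.07970561] tcp rig 0.08344784512328489 0.0020384394545804405 [[-0.034, 0.999, 0.003], [0.999, 0.034, 0.0], [0.0, 0.003, -1.0]] [ 0.4  0.9 -2.4]
```

View pics/e.png

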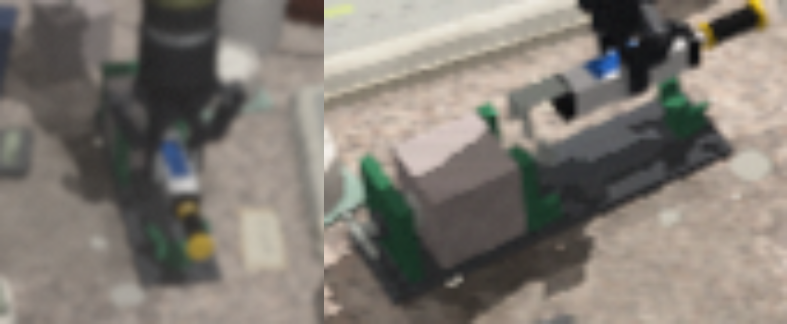

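The scene view shows the claw above the neck behind the head and the barrel above the rest, still in the air. I'll correct 2 mm sideways and lower it.

```bash
python3 -m crank '[[0,-0.0022,0.012,0,0,0,-1],[0,0,0.012,0,0,0,-1],[0,0,0.01,0,0,0,-1],[0,0,0.004,0,0,0,-1],[0,0,0,0,0,0,-1],[0,0,0,0,0,0,-1]]'; python3 pose.py|tail -4
```

```text
time: 7.72
tcp_pos: [0.6198, 0.086, 0.0402]
tool_rot: [0.695, 0.719, 0.0, 0.0]
force: [0.0, -0.6, -3.8]
width: 0.0266
grasp_force: 60.8
 [3.420e+02 6.216e-01 6.100e-02 6.400e-02 2.700e-02]]
puller yaw -87.984535 tilt dz/dy 0.02758958247706457
front end rig xy -0.006266857659312488 [np.float64(-0.0006274141174707124), np.float64(-0.0005955891631439256), np.float64(-0.00045860605413450885), np.float64(1.3215540012284904e-05)]
tcp [0.61988224 0.08601214 0.0403559 ] tcp rig 0.08299530292532892 -0.0009803497495772108 [[-0.035, 0.999, 0.001], [0.999, 0.035, 0.0], [0.0, 0.001, -1.0]] [ 0.5 -0.  -2.8]
```

```bash
python3 -m crank '[[0,0,0.0025,0,0,0,-1],[0,0,0.0025,0,0,0,-1],[0,0,0,0,0,0,-1],[0,0,0,0,0,0,-1]]'; python3 pose.py|tail -4
```

```text
time: 8.28
tcp_pos: [0.6196, 0.086, 0.0352]
tool_rot: [0.695, 0.719, 0.0, 0.0]
force: [-0.1, 0.8, 0.5]
width: 0.0269
grasp_force: 61.2
 [3.420e+02 6.214e-01 6.110e-02 5.910e-02 2.700e-02]]
puller yaw -85.68303 tilt dz/dy -0.03690668200685365
front end rig xy -0.019443000574312436 [np.float64(-0.009178225670282364), np.float64(-0.009631636457788993), np.float64(-0.000699623282457171), np.float64(-0.00017957079020392442)]
tcp [0.61958077 0.08601463 0.03522698] tcp rig 0.08298387747627076 -0.0012816184041878015 [[-0.035, 0.999, 0.0], [0.999, 0.035, 0.0], [0.0, 0.0, -1.0]] [-0.5  0.5 -1.1]
```

Force went to about 0 and the barrel top is at 0.059, so it is seated. Now release, lift and look.

```bash
python3 -m crank '[[0,0,0,0,0,0,0],[0,0,0,0,0,0,0.5],[0,0,0,0,0,0,1],[0,0,0,0,0,0,1],[0,0,0,0,0,0,1],[0,0,-0.04,0,0,0,1],[0,0,-0.05,0,0,0,1],[-0.05,0,-0.04,0,0,0,1],[-0.06,0,0,0,0,0,1],[-0.04,0,0,0,0,0,1],[0,0,0,0,0,0,1],[0,0,0,0,0,0,1]]'; python3 - <<'E'
from h import *
c=shot('wrist');cv2.imwrite('pics/w4.png',c['frame']);W=cloud(c)
f=cv2.cvtColor(c['frame'],cv2.COLOR_BGR2HSV);y=cv2.inRange(f,(18,120,90),(35,255,255));y[:, :230]=0;y[:,350:]=0
n,l,s,ce=cv2.connectedComponentsWithStats(y)
for i in range(1,n):
    if s[i][4]>20:
        v,u=np.nonzero(l==i);print(s[i],ce[i],np.nanmedian(W[v,u],0),ray(c,*ce[i],.05))
E
```

```text
time: 9.82
tcp_pos: [0.6244, -0.0625, 0.1638]
tool_rot: [0.695, 0.719, 0.0, -0.0]
force: [0.6, -0.2, -0.1]
width: 0.0855
grasp_force: 0.0
[271 101  29   5 136] [285.10294118 102.99264706] [0.62286292 0.01454984 0.05366524] [0.62292855 0.01452394 0.05      ]
[270 159  31   9 215] [285.24186047 163.41395349] [ 0.6245097  -0.03074688  0.056229  ] [ 0.62469176 -0.03186646  0.05      ]
```

View pics/w4.png

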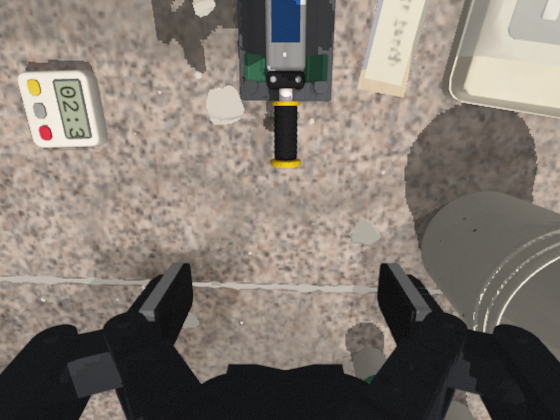

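The puller lies in the rest with its mouth at (286,80). The handle is at (286,133) between the collar at (285,103) and the flange at (285,163), so its centre is about (0.624, −0.008). Next I'll take the handle.

```bash
python3 -m crank '[[0.027,0.0005,0,0,0,0,1],[0.0275,0.0005,0,0,0,0,1],[0,0,0.045,0,0,0,1],[0,0,0.045,0,0,0,1],[0,0,0.033,0,0,0,1],[0,0,0.015,0,0,0,1],[0,0,0,0,0,0,1],[0,0,0,0,0,0,1]]'; python3 -m crank '[[0,0,0,0,0,0,-1],[0,0,0,0,0,0,-1],[0,0,0,0,0,0,-1],[0,0,0,0,0,0,-1],[0,0,0,0,0,0,-1],[0,0,0,0,0,0,-1]]'; python3 -m crank '[[-0.004,0,0,0,0,0,-1],[-0.004,0,0,0,0,0,-1],[0,0,0,0,0,0,-1]]';python3 -m crank '[[-0.004,0,0,0,0,0,-1],[-0.004,0,0,0,0,0,-1],[0,0,0,0,0,0,-1]]'
```

```text
time: 10.88
tcp_pos: [0.625, -0.0079, 0.0275]
tool_rot: [0.694, 0.72, 0.001, 0.001]
force: [0.4, -0.1, 1.1]
width: 0.0851
grasp_force: 0.0
time: 11.62
tcp_pos: [0.6237, -0.0084, 0.0262]
tool_rot: [0.695, 0.719, -0.0, 0.0]
force: [-1.3, -1.1, 2.9]
width: 0.0162
grasp_force: 58.4
time: 12.0
tcp_pos: [0.624, -0.0162, 0.026]
tool_rot: [0.695, 0.719, 0.0, -0.0]
force: [-0.5, 3.5, 2.7]
width: 0.0162
grasp_force: 58.4
time: 12.38
tcp_pos: [0.6244, -0.0247, 0.026]
tool_rot: [0.695, 0.719, 0.0, 0.0]
force: [-1.3, 2.5, 1.5]
width: 0.016
grasp_force: 58.4
```

```bash
python3 -m crank '[[-0.004,0,0,0,0,0,-1],[-0.004,0,0,0,0,0,-1],[-0.004,0,0,0,0,0,-1],[-0.003,0,0,0,0,0,-1],[0,0,0,0,0,0,-1],[0,0,0,0,0,0,-1]]'; python3 - <<'E'
from h import *
c=shot('wrist');np.savez('w5.npz',f=c['frame'],W=cloud(c))
cv2.imwrite('pics/w5.png',cv2.resize(c['frame'][20:340,200:370],None,fx=1.8,fy=1.8,interpolation=cv2.INTER_CUBIC))
F=[arm.sense()['force']]
print(F)
E
```

```text
time: 13.12
tcp_pos: [0.625, -0.0388, 0.026]
tool_rot: [0.695, 0.719, 0.001, -0.0]
force: [0.5, 5.7, 1.6]
width: 0.0163
grasp_force: 58.4
[array([0.16247933, 5.80747131, 2.39910678])]
```

View pics/w5.png

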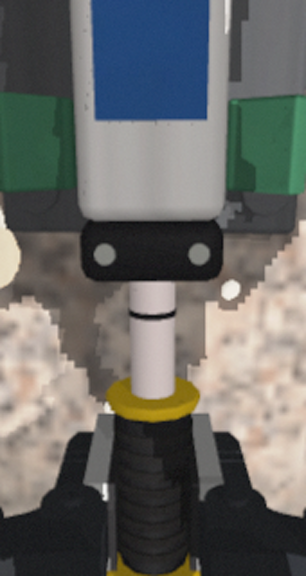

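The view shows the mouth's lower edge at crop row 282 and the 10 mm ring outside it at row 315. The rod is out about 18 mm, consistent with 5.7 N. I'll draw about 16 mm more.

```bash
python3 -m crank '[[-0.004,0,0,0,0,0,-1],[-0.004,0,0,0,0,0,-1],[-0.004,0,0,0,0,0,-1],[-0.004,0,0,0,0,0,-1],[0,0,0,0,0,0,-1],[0,0,0,0,0,0,-1]]'; cat > draw.py <<'E'
from h import *
def prof(f,W,c):
    g=f[150:300,283:288].astype(int).mean(1);return g
c=shot('wrist');f=c['frame'];P=f[150:310,278:292].astype(int).mean(1)
for r in range(0,160):
    b,g,rr=P[r];y=ray(c,285,150+r,.050)[1]
    tag='RED' if rr>g+50 and abs(b-g)<40 else 'dark' if rr<90 else 'yel' if rr>b+60 else ''
    if r%1==0: print(150+r,P[r].round().astype(int),round(y*1000,1),tag)
E
python3 draw.py | awk '$NF=="RED"||$NF=="dark"||$NF=="yel"' | head -60
```

```text
time: 13.92
tcp_pos: [0.6255, -0.0536, 0.0261]
tool_rot: [0.694, 0.72, 0.001, -0.001]
force: [-0.1, 8.0, 1.5]
width: 0.016
grasp_force: 58.4
169 [27 26 26] 0.2 dark
170 [28 26 26] -0.2 dark
171 [54 53 56] -0.6 dark
195 [27 26 26] -9.9 dark
196 [28 27 27] -10.3 dark
242 [ 16 111 136] -29.6 yel
243 [ 17 111 136] -30.0 yel
244 [ 15 111 136] -30.5 yel
245 [ 18 111 136] -30.9 yel
246 [ 18 114 140] -31.4 yel
247 [ 21 130 159] -31.8 yel
248 [ 24 145 177] -32.2 yel
249 [ 23 146 177] -32.7 yel
250 [ 23 143 175] -33.1 yel
251 [ 19 140 171] -33.6 yel
252 [ 20 137 168] -34.0 yel
253 [ 22 110 134] -34.5 yel
254 [26 43 49] -34.9 dark
255 [26 25 26] -35.4 dark
256 [27 27 27] -35.8 dark
257 [27 26 26] -36.3 dark
258 [28 26 26] -36.7 dark
259 [30 29 29] -37.2 dark
260 [30 29 29] -37.6 dark
261 [30 29 29] -38.1 dark
262 [27 27 28] -38.5 dark
263 [28 28 29] -39.0 dark
264 [31 32 32] -39.5 dark
265 [32 32 33] -39.9 dark
266 [35 35 36] -40.4 dark
267 [37 38 39] -40.8 dark
268 [38 37 38] -41.3 dark
269 [39 37 38] -41.8 dark
270 [39 37 37] -42.2 dark
271 [38 37 38] -42.7 dark
272 [34 33 34] -43.2 dark
273 [32 32 34] -43.6 dark
274 [37 38 39] -44.1 dark
275 [37 38 40] -44.6 dark
276 [37 37 39] -45.0 dark
277 [37 36 38] -45.5 dark
278 [37 37 38] -46.0 dark
279 [40 39 40] -46.5 dark
280 [44 42 44] -46.9 dark
281 [41 40 41] -47.4 dark
282 [35 35 36] -47.9 dark
283 [39 40 42] -48.4 dark
284 [42 42 44] -48.8 dark
285 [42 43 45] -49.3 dark
286 [41 42 44] -49.8 dark
287 [44 44 45] -50.3 dark
288 [44 42 43] -50.8 dark
289 [43 42 43] -51.2 dark
290 [42 41 42] -51.7 dark
291 [35 35 35] -52.2 dark
292 [33 32 34] -52.7 dark
293 [38 39 40] -53.2 dark
294 [38 38 40] -53.7 dark
295 [36 37 39] -54.2 dark
296 [38 38 40] -54.7 dark
```

```bash
sed -i 's/f\[150:310/f[100:260/;s/150+r/100+r/g;s/,19\.,/,/' draw.py; python3 draw.py | sed -n 20,75p
```

```text
119 [30 29 29] 18.3 dark
120 [29 28 28] 18.0 dark
121 [30 27 27] 17.7 dark
122 [29 28 28] 17.3 dark
123 [30 29 28] 17.0 dark
124 [28 27 27] 16.6 dark
125 [28 26 27] 16.3 dark
126 [28 25 26] 15.9 dark
127 [26 25 26] 15.6 dark
128 [25 26 26] 15.2 dark
129 [26 25 25] 14.9 dark
130 [25 23 24] 14.5 dark
131 [23 23 23] 14.1 dark
132 [22 20 22] 13.8 dark
133 [36 36 38] 13.4 dark
134 [104 106 113] 13.1 
135 [158 160 171] 12.7 
136 [179 182 194] 12.4 
137 [186 188 201] 12.0 
138 [186 188 201] 11.7 
139 [186 188 201] 11.3 
140 [184 186 199] 10.9 
141 [141 143 153] 10.6 
142 [28 27 27] 10.2 dark
143 [28 27 27] 9.9 dark
144 [35 34 34] 9.5 dark
145 [131 132 141] 9.1 
146 [186 188 200] 8.8 
147 [186 188 200] 8.4 
148 [186 188 201] 8.0 
149 [186 187 201] 7.7 
150 [185 188 201] 7.3 
151 [185 188 201] 6.9 
152 [185 187 201] 6.6 
153 [185 187 200] 6.2 
154 [185 188 200] 5.8 
155 [185 187 200] 5.5 
156 [185 187 200] 5.1 
157 [185 187 200] 4.7 
158 [185 187 200] 4.4 
159 [185 187 200] 4.0 
160 [185 187 200] 3.6 
161 [185 187 200] 3.2 
162 [185 186 200] 2.9 
163 [185 187 200] 2.5 
164 [184 187 200] 2.1 
165 [185 186 200] 1.7 
166 [184 187 200] 1.4 
167 [179 181 194] 1.0 
168 [134 135 144] 0.6 
169 [28 26 27] 0.2 dark
170 [28 27 27] -0.2 dark
171 [55 54 57] -0.5 dark
172 [136 138 147] -0.9 
173 [184 186 199] -1.3 
174 [184 186 200] -1.7
```

The 30 mm ring stands about 3.5–4 mm outside the mouth, so the draw is about 33.5–34 mm. Another 6.2 mm is needed.

```bash
python3 -m crank '[[-0.0025,0,0,0,0,0,-1],[-0.0025,0,0,0,0,0,-1],[-0.0012,0,0,0,0,0,-1],[0,0,0,0,0,0,-1],[0,0,0,0,0,0,-1],[0,0,0,0,0,0,-1]]';  python3 draw.py | sed -n 1,65p; python3 - <<'E'
from h import *
c=shot('wrist');cv2.imwrite('pics/w6.png',cv2.resize(c['frame'][0:300,200:370],None,fx=1.8,fy=1.8,interpolation=cv2.INTER_CUBIC))
E
```

```text
time: 14.78
tcp_pos: [0.6257, -0.0593, 0.026]
tool_rot: [0.694, 0.72, 0.002, -0.001]
force: [1.1, 9.9, 0.8]
width: 0.016
grasp_force: 58.4
100 [30 29 28] 19.1 dark
101 [30 30 29] 18.8 dark
102 [30 28 29] 18.4 dark
103 [29 28 29] 18.1 dark
104 [30 28 28] 17.8 dark
105 [27 27 27] 17.4 dark
106 [28 28 28] 17.1 dark
107 [29 28 28] 16.7 dark
108 [27 25 26] 16.4 dark
109 [27 26 25] 16.1 dark
110 [26 25 25] 15.7 dark
111 [26 26 25] 15.4 dark
112 [25 24 25] 15.0 dark
113 [23 21 22] 14.7 dark
114 [24 24 24] 14.4 dark
115 [22 20 20] 14.0 dark
116 [20 20 45] 13.7 dark
117 [ 19  21 100] 13.3 RED
118 [ 20  23 129] 13.0 RED
119 [ 22  26 146] 12.6 RED
120 [ 25  30 166] 12.3 RED
121 [ 26  31 168] 11.9 RED
122 [ 25  32 168] 11.6 RED
123 [ 25  30 167] 11.2 RED
124 [ 25  30 167] 10.9 RED
125 [ 24  29 166] 10.5 RED
126 [111 114 180] 10.2 RED
127 [174 176 200] 9.8 
128 [187 189 203] 9.5 
129 [187 189 202] 9.1 
130 [187 189 202] 8.8 
131 [187 189 202] 8.4 
132 [187 189 202] 8.1 
133 [187 189 202] 7.7 
134 [186 189 201] 7.4 
135 [186 189 202] 7.0 
136 [187 189 202] 6.7 
137 [187 188 202] 6.3 
138 [187 189 202] 5.9 
139 [186 189 202] 5.6 
140 [182 184 196] 5.2 
141 [137 139 148] 4.9 
142 [29 27 28] 4.5 dark
143 [28 27 28] 4.1 dark
144 [40 39 41] 3.8 dark
145 [132 134 143] 3.4 
146 [186 188 201] 3.1 
147 [186 188 201] 2.7 
148 [186 188 201] 2.3 
149 [186 188 201] 2.0 
150 [186 188 201] 1.6 
151 [186 188 201] 1.2 
152 [186 188 201] 0.9 
153 [186 188 201] 0.5 
154 [186 188 201] 0.1 
155 [186 188 201] -0.2 
156 [186 188 201] -0.6 
157 [186 188 201] -1.0 
158 [186 188 201] -1.4 
159 [185 187 200] -1.7 
160 [186 188 201] -2.1 
161 [185 187 200] -2.5 
162 [185 188 201] -2.9 
163 [185 188 201] -3.2 
164 [185 187 200] -3.6
```

View pics/w6.png

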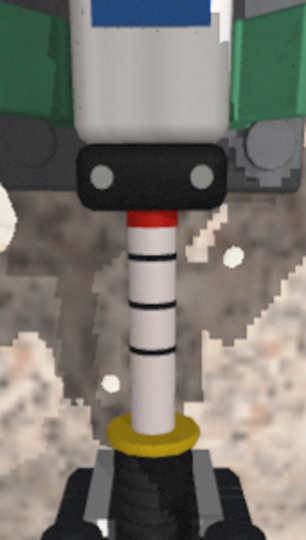

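The picture shows the mouth at crop row 210 and red visible to row 227. That is about 3.5–4 mm of the 8 mm band, with 9.9 N on the tool, so the draw is about 39.5–40 mm. Handing in.

```bash
python3 -m crank '[[0,0,0,0,0,0,-1],[0,0,0,0,0,0,-1]]'; python3 -c "from plant import arm;print(arm.hand_in())"
```

```text
time: 15.12
tcp_pos: [0.6257, -0.0592, 0.026]
tool_rot: [0.694, 0.72, 0.002, -0.001]
force: [0.3, 10.1, 1.9]
width: 0.016
grasp_force: 58.4
the job is handed in; nothing more can be done
None
```

I handed the job in at about 15 s, with the puller in the rig and the handle still held, drawn to about 40 mm with the red band half-way across the mouth (about 10 N); `arm.hand_in()` gave no verdict.

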